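Change over the glazing bench's air valves

TASK

Change the pottery bench's compressed air over from the spray gun to the airbrush: first turn the red-gripped valve fully shut (lever across its pipe), and only then turn the blue-gripped valve fully open (lever along its pipe). The two must never be open together; leave the cups and the pot where they stand.

Things in the scene. Friction and masses are not known exactly. Their poses are not given: they have to be found in the camera images.
- rack: Fixed valve rack: grey panel 400 mm wide (y), 200 mm along its slope of 30 degrees, low edge to the robot, on a dark steel frame 425 mm wide. Origin: on the table, 100 mm under the centre of the panel's face; x away from the robot, y left, z up. Copper header pipe and gauge (top 72 mm off the panel) along its upper edge; uprights at x = 95, y = +-205 mm.
- lamp (a point): Centre of the underside of the lamp bar fixed over the valves: 430 mm long along the rack's y, 30 mm wide (x), 20 mm thick, underside 264 mm above the table. Over a shut lever's grip it leaves no room for an upright tool: lean the tool with the stem, about 30 degrees, coming from the robot's side.
- red_valve: Fixed brass body of the red valve on the panel. Origin: on the panel's face under the stem. Frame level and turned with the rack: x away from the robot, y left. The stem axis passes through the origin along (-0.5, 0, 0.866) of this frame, leaning to the robot; up-slope is (0.866, 0, 0.5). The pipe runs up the slope. The valves stand 170 mm apart and may have swapped places.
- red_handle (a joint): The red valve's quarter-turn lever, a steel bar 20 mm wide whose upper side is 46 mm off the panel. rad: 0 = shut (at its stop, lever points left along the valve's +y, across the pipe), 1.57 = open (at its stop, lever points down-slope to the robot, along the pipe). Takes about 2 N at the grip and stays where left.
- red_grip (a point): Grip point on the red grip: a round plastic post 24 mm in diameter, 46 mm long, on the lever's end, parallel to the stem and 75 mm from it. The point is on the post's axis, 18 mm below its top, 28 mm above the lever bar, 74 mm off the panel. Its z points along the post out of the panel, its y along the lever away from the stem.
- blue_valve: Fixed brass body of the blue valve on the panel. Origin: on the panel's face under the stem. Frame level and turned with the rack: x away from the robot, y left. The stem axis passes through the origin along (-0.5, 0, 0.866) of this frame, leaning to the robot; up-slope is (0.866, 0, 0.5). The pipe runs up the slope. The valves stand 170 mm apart and may have swapped places.
- blue_handle (a joint): The blue valve's quarter-turn lever, a steel bar 20 mm wide whose upper side is 46 mm off the panel. rad: 0 = shut (at its stop, lever points left along the valve's +y, across the pipe), 1.57 = open (at its stop, lever points down-slope to the robot, along the pipe). Takes about 2 N at the grip and stays where left.
- blue_grip (a point): Grip point on the blue grip: a round plastic post 24 mm in diameter, 46 mm long, on the lever's end, parallel to the stem and 75 mm from it. The point is on the post's axis, 18 mm below its top, 28 mm above the lever bar, 74 mm off the panel. Its z points along the post out of the panel, its y along the lever away from the stem.
- clay_cup: Loose dark grey raw-clay cup, 72 mm across, 65 mm high, on the table between rack and robot. Origin: centre of its underside, z up. A bystander.
- terracotta_pot: Loose terracotta pot, 88 mm across, 100 mm high, to the right of the rack. Origin: centre of its underside, z up. A bystander.
- white_cup: Loose white plastic cup, 76 mm across, 95 mm high, to the left of the rack. Origin: centre of its underside, z up. A bystander.

How it is judged:
On the way, in this order (a step that is already met when the one before it is completed fails the run):
1. the red valve is fully shut while the blue one is still shut (value of joint red_handle below 0.12 rad and value of joint blue_handle below 0.4 rad), for 0.2 s.
2. the blue valve is fully open, the red one still shut (value of joint blue_handle above 1.45 rad and value of joint red_handle below 0.12 rad), for 0.2 s.
At the end, for the whole second after the job is handed in: The red lever is within 0.12 rad of its shut stop (joint below 0.12) and the blue lever within 0.12 rad of its open stop (joint above 1.45), both at rest; the two cups and the pot stand upright within 30 mm of where they started (all of step 2 and velocity of joint red_handle between -0.05 and 0.05 rad/s and velocity of joint blue_handle between -0.05 and 0.05 rad/s and distance of each of clay_cup, terracotta_pot, white_cup from where it was at the start of the episode below 0.03 m and angle between each of clay_cup, terracotta_pot, white_cup's own z axis and vertical below 0.25 rad); the robot touches nothing.
It fails at once if both valves stand open together (both levers more than 0.4 rad from shut) (value of joint each of red_handle, blue_handle above 0.4 rad).
It fails at once if the clay cup is moved more than 30 mm or tipped (distance of clay_cup from where it was at the start of the episode above 0.03 m or angle between clay_cup's own z axis and vertical above 0.25 rad).
It fails at once if the terracotta pot is moved more than 30 mm or tipped (distance of terracotta_pot from where it was at the start of the episode above 0.03 m or angle between terracotta_pot's own z axis and vertical above 0.25 rad).
It fails at once if the white cup is moved more than 30 mm or tipped (distance of white_cup from where it was at the start of the episode above 0.03 m or angle between white_cup's own z axis and vertical above 0.25 rad).
It also fails if it takes over 61 s, if anything falls off the work surface, if the arm or the gripper's body presses on something with over 40 N, if the wrist force passes 120 N, or if a joint passes its speed limit or range.

ROBOT

A 7-joint arm with a two-finger parallel gripper is mounted at the origin on the work surface. World frame = base frame: x ahead of the robot, y to its left, z up, the work surface at z = 0. Lengths are in m, angles in rad, forces in N, time in s.
With the tool pointing down it reaches from about 0.4 to 0.85 m from the base axis. Payload 4.5 kg.
Tool frame: the origin (TCP) lies on the centre line of the jaws, within the pads' length; the fingertips stand 8 mm ahead of it and the grasp point (between the pads) lies 11 mm behind it; z points along the fingers, y is the line along which they close (so a half turn about z gives the same grasp; the last joint's range is limited). The gripper opens to 88 mm and grips with 3 to 60 N. Pads are 18 mm wide; open, the fingers measure 123 mm over their backs; the gripper's body (75 mm by 187 mm) begins 45 mm behind the grasp point.
Start: joints at [1.33, 0.689, -0.195, 1.565, 0.157, 0.902, -0.215], TCP at [0.17, -0.602, 0.247] pointing down, gripper open.
Joint ranges: [-3.01, 3.01], [-0.46, 2.08], [-1.47, 1.51], [0.13, 2.56], [-1, 4.14], [0.04, 2.09], [-2.66, 2.66]. Speed limits (rad/s): [2.57, 2.57, 3.14, 3.14, 3.14, 3.14, 3.14].

INTERFACE

Orientations are given as a unit quaternion [x, y, z, w].
In Python, from cell import env, read_camera, workorder gives the robot as it stands.
- The arm moves only by the tool servo_tool, never from a script. Its argument "deltas" is a list that holds one entry, the list of rows, each a list of 7 numbers: the finger opening in m, from 0 to 0.0881, then the shift along the tool's x, y, z in m, then the turn, a rotation vector about the tool's x, y, z in degrees. In form: [[[hand, dx, dy, dz, wx, wy, wz], ...]]. A call has 1 to 20 rows; each row is the pose to reach, as a shift and turn from the pose commanded when the call began, along the tool's axes at that moment; what a row does not reach only later rows make up. A row lasts 1/8 s, in which the tool goes at most 62.5 mm and 10.7 degrees, less where a joint would pass 70% of its speed; a pose out of reach is approached as far as the arm can. A call with a gripper value outside its range is refused whole. The fingers move at their own pace and stop on an object; "newtons" is the grip in N (left out, the last holds). Time passes only in rows, so rows that repeat a pose let the fingers close. It gives the time, the measured TCP pose, the force, the opening and the grip force at its end, in the units of the state.
- env.state(): the state, without advancing time (a new reading comes with each control period).
- read_camera(name): name is "scene" or "side" or "wrist"; returns a dict with "frame" (384x512x3 uint8, red, green, blue), "depth" (384x512 float32, m along the optical axis (not along the pixel's ray), 0 where there is no reading), "K" (3x3 intrinsics, pixels), "R" (3x3) and "t" (3): a world point X has camera coordinates R X + t. Camera axes: x right, y down, z forward; pixel columns grow to the right and rows downward; lengths in m; the calibration is good to about 2 mm. A picture is of the moment at which its call begins.
- workorder.hand_in(): hands the job in; it is judged then, once.
The state is a dict: "time": time; "q": joint angles; "qd": joint speeds; "joint_efforts": joint torques, N m; "position": TCP position; "orientation": TCP orientation; "contact_force": force on the tool from outside, world axes, zero at the start; "moment": the same for the moment, N m; "width": opening from 0.0 (shut) to 1.0 (fully open); "finger_force": force on a finger pad.
Only numpy, scipy, OpenCV 4.12 (cv2) and the standard library are available. Lean on these libraries where they do the work, as an engineer would, in place of code of your own. Each camera call takes 0.05 s, during which the arm holds its last target. There are 200 camera calls.

## Working session

There is one attempt and no reset: what is moved stays moved. The work goes in short steps, Python scripts to look and compute and a tool call to move; the robot and the scene stay as the last step left them, time stands still between calls to the robot, and variables do not carry over. Pictures are saved under pics/ and viewed, at most 10 in all, crops included, and the job is handed in when it is done.

Besides the shell and the picture viewer there is one more tool, called after "Emit:" by a JSON object that holds its "op" and its "data". servo_tool: Moves the arm, as the interface text tells. Its arguments: {"type":"object","properties":{"deltas":{"type":"array","items":{"type":"array","items":{"type":"array","items":{"type":"number"}}}},"newtons":{"type":"number"}},"required":["deltas"]}

```bash
mkdir -p pics; ls; python3 - <<'E'
from cell import env, read_camera
import cv2,numpy as np
print(env.state())
for n in ("scene","side"):
    c=read_camera(n); cv2.imwrite(f"pics/{n}0.png",c["frame"][:,:,::-1]); np.savez(f"pics/{n}0.npz",**c); print(n,c["K"],c["R"],c["t"])
E
```

```text
pics
{'time': 0.0, 'q': array([ 1.32978454,  0.68997032, -0.19454149,  1.56633405,  0.15733663,
        0.90249237, -0.21511426]), 'qd': array([ 0.00076857, -0.00166759, -0.0005894 ,  0.00097333,  0.00047457,
        0.00258053,  0.00078917]), 'joint_efforts': array([ 1.84165447e-04, -5.27556646e+01, -1.26656268e+00, -1.53422749e+01,
       -5.25838591e-02,  6.55785960e-03,  1.53123374e-04]), 'position': array([ 0.16939758, -0.60097231,  0.24592191]), 'orientation': array([ 9.90566517e-01,  1.37029772e-01, -1.93926734e-04, -8.82260145e-04]), 'contact_force': array([0.16857269, 0.57984031, 0.37505208]), 'moment': array([-0.05400824, -0.01220419,  0.0037044 ]), 'finger_force': 0.0, 'width': 0.9973445505558004}
scene [[369.6698634    0.         250.86970536]
 [  0.         369.6698634  191.17530033]
 [  0.           0.           1.        ]] [[ 0.1628491   0.98664961  0.00164552]
 [ 0.6385923  -0.1041297  -0.76246762]
 [-0.75211704  0.12521798 -0.64702428]] [-0.13156108 -0.23425724  1.56216231]
side [[427.57050484   0.         255.88513852]
 [  0.         427.57050484 193.43557414]
 [  0.           0.           1.        ]] [[-0.29392622  0.95579312 -0.00817796]
 [ 0.64643383  0.19247483 -0.73829312]
 [-0.70408144 -0.22229022 -0.67443041]] [ 0.13621196 -0.27705787  1.67417437]
```

View pics/scene0.png

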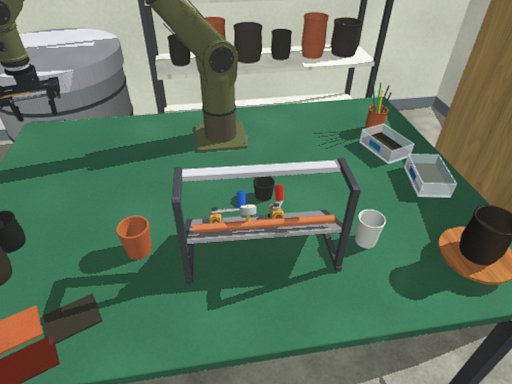

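View pics/side0.png

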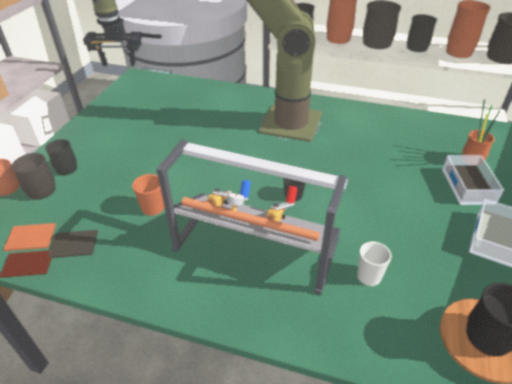

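The scene camera looks back at the robot. The red valve is at about (278,212) with its lever toward the robot (open). The blue valve is at about (215,217) with its lever across the pipe, grip at (240,198). The clay cup (263,187) stands just in front. Next I'll enlarge this area and pull out depth points.

```bash
cat > h.py <<'E'
import numpy as np
def load(n): return dict(np.load(f"pics/{n}.npz"))
def dep(c,uv):
    uv=np.atleast_2d(uv); d=c["depth"][uv[:,1],uv[:,0]]
    p=np.c_[(uv[:,0]-c["K"][0,2])/c["K"][0,0]*d,(uv[:,1]-c["K"][1,2])/c["K"][1,1]*d,d]
    return (p-c["t"])@c["R"], d
def cloud(c):
    h,w=c["depth"].shape; u,v=np.meshgrid(range(w),range(h)); p,d=dep(c,np.c_[u.ravel(),v.ravel()])
    return p.reshape(h,w,3)
def proj(c,X):
    p=np.atleast_2d(X)@c["R"].T+c["t"]; p=p@c["K"].T; return p[:,:2]/p[:,2:]
E
python3 - <<'E'
from h import *
import cv2
ims=[]
for n,(u,v) in (("scene0",(165,150)),("side0",(150,135))):
    c=load(n); f=c["frame"].astype(int); P=cloud(c); ok=c["depth"]>0
    r,g,b=f[...,0],f[...,1],f[...,2]
    box=(P[...,0]>.3)&(P[...,0]<.9)&(abs(P[...,1])<.45)&ok
    for nm,m in (("red",(r>150)&(g<60)&(b<60)),("blue",(b>120)&(r<70)&(g<110)),("lamp",(P[...,2]>.25)&(r>150)&(g>150)),("frame",(P[...,2]>.25)),("terra",(r>120)&(g<110)&(g>60)&(P[...,2]<.12)&(b<90)),("white",(r>190)&(g>190)&(P[...,2]<.11)),("dark",(r<75)&(g<75)&(P[...,2]>.02)&(P[...,2]<.08))):
        q=P[m&box]
        if len(q): print(n,nm,len(q),np.median(q,0).round(3),q.min(0).round(3),q.max(0).round(3))
    cr=cv2.resize(c["frame"][v:v+150,u:u+200],None,fx=4,fy=4,interpolation=cv2.INTER_CUBIC)
    cv2.imwrite(f"pics/{n}c.png",cr[:,:,::-1])
E
```

```text
scene0 red 86 [0.548 0.128 0.128] [0.526 0.119 0.108] [0.561 0.137 0.148]
scene0 blue 112 [0.592 0.007 0.161] [ 0.366 -0.007 -0.006] [0.668 0.049 0.201]
scene0 lamp 1485 [0.626 0.05  0.282] [ 0.596 -0.139  0.268] [0.651 0.251 0.286]
scene0 frame 2778 [0.634 0.054 0.282] [ 0.596 -0.164  0.25 ] [0.753 0.269 0.293]
scene0 terra 1067 [ 0.606 -0.292  0.067] [ 0.359 -0.334 -0.006] [0.665 0.268 0.12 ]
scene0 white 52 [0.633 0.359 0.091] [0.623 0.337 0.032] [0.697 0.401 0.096]
scene0 dark 635 [0.441 0.109 0.049] [ 0.375 -0.165  0.02 ] [0.753 0.271 0.08 ]
side0 blue 6 [0.592 0.002 0.164] [0.584 0.001 0.154] [0.599 0.002 0.174]
side0 lamp 1912 [0.626 0.069 0.283] [ 0.593 -0.144  0.267] [0.65  0.269 0.292]
side0 frame 2943 [0.632 0.068 0.284] [ 0.593 -0.167  0.25 ] [0.75  0.269 0.296]
side0 terra 391 [ 0.619 -0.296  0.063] [ 0.379 -0.327  0.003] [0.63  0.136 0.12 ]
side0 white 446 [0.641 0.369 0.07 ] [ 0.452 -0.084 -0.001] [0.695 0.419 0.11 ]
side0 dark 74 [0.423 0.102 0.034] [ 0.376 -0.149  0.02 ] [0.716 0.134 0.065]
```

View pics/scene0c.png

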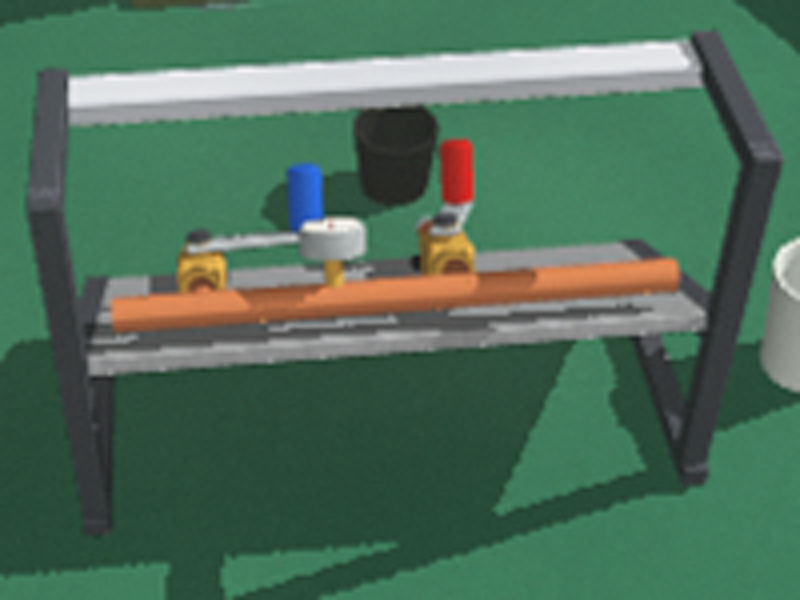

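View pics/side0c.png

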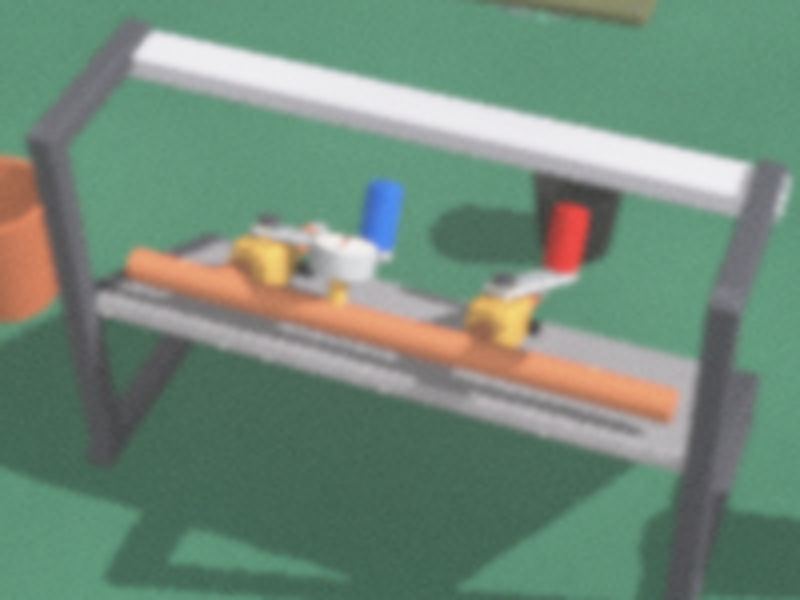

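Both crops agree. The blue grip is upright at the end of a shut lever. The red lever points toward the robot. In the scene crop the nuts are at (199,237) for blue and (443,218) for red; in the side crop they are at (268,219) and (502,284). Next I'll triangulate.

```bash
cat >> h.py <<'E'
import cv2
def tri(c1,u1,c2,u2):
    P=[c["K"]@np.c_[c["R"],c["t"]] for c in (c1,c2)]
    X=cv2.triangulatePoints(P[0],P[1],np.array(u1,float).reshape(2,1),np.array(u2,float).reshape(2,1))[:,0]; return X[:3]/X[3]
E
python3 - <<'E'
from h import *
a,b=load("scene0"),load("side0")
pts=dict(redtop=((457,145),(570,207)),redbot=((456,199),(563,268)),bluetop=((305,168),(385,185)),bluebot=((306,226),(378,245)),rednut=((443,218),(502,284)),bluenut=((199,237),(268,219)))
for k,(p,q) in pts.items():
    u=np.array(p)/4-.375+(165,150); w=np.array(q)/4-.375+(150,135); X=tri(a,u,b,w)
    print(k,X.round(4),(proj(a,X)[0]-u).round(1))
for c in (a,b):
    P=cloud(c); ok=c["depth"]>0
    m=ok&(P[...,2]>.278)&(c["frame"].min(2)>150)&(P[...,0]>.5)&(P[...,0]<.75)&(abs(P[...,1]-.06)<.17)
    q=P[m]; vx,vy,x0,y0=cv2.fitLine(q[:,:2].astype(np.float32),cv2.DIST_HUBER,0,.01,.01).ravel()
    print("lamp yaw",np.degrees(np.arctan2(-vx*np.sign(vy),abs(vy))),x0,y0,np.median(q[:,2]))
    m=ok&(P[...,2]>.265)&(c["frame"].max(2)<110)&(P[...,0]>.5)&(P[...,0]<.8)
    q=P[m]
    for s in (q[q[:,1]<.05],q[q[:,1]>.05]): print("upright top",len(s),np.percentile(s,[2,50,98],axis=0).round(3).tolist())
    # panel plane: gray pixels
    f=c["frame"].astype(int); m=ok&(f.max(2)-f.min(2)<14)&(f.min(2)>85)&(P[...,2]>.03)&(P[...,2]<.2)&(P[...,0]>.45)&(P[...,0]<.75)&(abs(P[...,1]-.05)<.18)
    q=P[m]; A=np.c_[q[:,:2],np.ones(len(q))]; k=np.linalg.lstsq(A,q[:,2],rcond=None)[0]
    for _ in range(8):
        r=abs(A@k-q[:,2]); s=r<max(.004,np.median(r)); k=np.linalg.lstsq(A[s],q[s,2],rcond=None)[0]
    print("plane",k,s.sum(),"slope",np.degrees(np.arctan(np.hypot(*k[:2]))),"yaw",np.degrees(np.arctan2(k[1],k[0])),q[s].min(0),q[s].max(0))
E
```

```text
redtop [0.5359 0.1268 0.1494] [-0.2 -1.3]
redbot [0.5455 0.1266 0.1026] [-0.1 -0.6]
bluetop [0.58   0.0092 0.1784] [-0.1 -0.8]
bluebot [0.5932 0.0075 0.1357] [-0.1 -0.5]
rednut [0.6138 0.1003 0.1456] [0.  0.2]
bluenut [ 0.6042 -0.0675  0.1485] [-0.2 -1. ]
lamp yaw -3.6187818 0.6222801 0.013712348 0.2821801058704285
upright top 373 [[0.601, -0.163, 0.269], [0.682, -0.152, 0.29], [0.726, -0.141, 0.292]]
upright top 401 [[0.627, 0.244, 0.267], [0.704, 0.252, 0.289], [0.751, 0.266, 0.292]]
plane [ 0.50923335 -0.0321787  -0.21826344] 781 slope 27.03290349499969 yaw -3.6157399154925054 [ 0.66578427 -0.12982613  0.12156997] [0.73478412 0.22993319 0.15015427]
lamp yaw -3.8549764 0.6228526 0.05182472 0.2839416102353385
upright top 49 [[0.718, -0.162, 0.266], [0.722, -0.154, 0.279], [0.725, -0.148, 0.293]]
upright top 68 [[0.743, 0.245, 0.266], [0.747, 0.253, 0.279], [0.749, 0.261, 0.292]]
plane [ 0.52936066 -0.03264494 -0.22888351] 1018 slope 27.93997157628636 yaw -3.5288823434208427 [ 0.56190716 -0.12954766  0.07047622] [0.73147488 0.22978585 0.15435771]
```

Fit so far: rack yaw is about -3.7°, the valve bases are near (0.6305,-0.070,0.10) and (0.6415,0.100,0.10), red is at about 1.3 rad and blue about 0.15 rad. Plan: grip each post with the tool parallel to the stem and jaws along the rack's y, then follow the arc at constant orientation. First I'll work out the approach.

```bash
cat >> h.py <<'E'
from scipy.spatial.transform import Rotation as Ro
yaw=np.radians(-3.7); RX=np.array([np.cos(yaw),np.sin(yaw),0]); RY=np.array([-np.sin(yaw),np.cos(yaw),0])
AX=-.5*RX+[0,0,.866]; UP=.866*RX+[0,0,.5]
BASE=dict(red=np.array([.6415,.0997,.1]),blue=np.array([.6305,-.070,.1]))
def grip(n,th,h=.074): return BASE[n]+.075*(np.cos(th)*RY-np.sin(th)*UP)+h*AX
z=-AX; y=-RY; RT=np.c_[np.cross(y,z),y,z]
def tcp(n,th,back=0.,h=.074): return grip(n,th,h)+AX*(back-.011)
def rel(pos,R=RT,s=None):
    if s is None:
        from cell import env; s=env.state()
    R0=Ro.from_quat(s["orientation"])
    return np.r_[R0.inv().apply(pos-s["position"])*1000, (R0.inv()*Ro.from_matrix(R)).as_rotvec(degrees=True)].round(1)
E
python3 - <<'E'
from h import *
p=tcp("red",1.3,.12); print(p,tcp("red",0,.12)); print(rel(np.array([.40,-.3,.32]))); print(rel(p))
E
```

```text
[0.48903274 0.12966393 0.22234457] [0.55503064 0.18044838 0.258478  ]
[ 303.7 -227.3  -73.7   -5.2   29.7   19. ]
[ 506.  -616.5   24.6   -5.2   29.7   19. ]
```

Emit:
{"op": "servo_tool", "data": {"deltas": [[[0.06, 0.04, -0.03, -0.07, 0, 0, 0], [0.06, 0.08, -0.06, -0.07, -1, 7, 5], [0.06, 0.12, -0.09, -0.073, -2, 14, 9], [0.06, 0.16, -0.12, -0.073, -4, 22, 14], [0.06, 0.2, -0.15, -0.073, -5.2, 29.7, 19], [0.06, 0.24, -0.18, -0.073, -5.2, 29.7, 19], [0.06, 0.28, -0.21, -0.073, -5.2, 29.7, 19], [0.06, 0.303, -0.245, -0.073, -5.2, 29.7, 19], [0.06, 0.33, -0.29, -0.063, -5.2, 29.7, 19], [0.06, 0.36, -0.34, -0.05, -5.2, 29.7, 19], [0.06, 0.39, -0.39, -0.04, -5.2, 29.7, 19], [0.06, 0.42, -0.44, -0.03, -5.2, 29.7, 19], [0.06, 0.44, -0.49, -0.02, -5.2, 29.7, 19], [0.06, 0.465, -0.535, -0.01, -5.2, 29.7, 19], [0.06, 0.485, -0.58, 0.01, -5.2, 29.7, 19], [0.06, 0.506, -0.6165, 0.0246, -5.2, 29.7, 19], [0.06, 0.506, -0.6165, 0.0246, -5.2, 29.7, 19], [0.06, 0.506, -0.6165, 0.0246, -5.2, 29.7, 19]]]}}

```text
time: 2.35
position: [0.5017, 0.1187, 0.2767]
orientation: [0.97, -0.033, 0.239, 0.016]
contact_force: [0.1, 0.0, -0.4]
width: 0.68
finger_force: 0.0
```

```bash
python3 - <<'E'
from h import *
from cell import env, read_camera
s=env.state(); print(s["time"],s["position"],s["q"].round(2),rel(tcp("red",1.3,.12)))
for n in ("wrist","scene"):
    c=read_camera(n); np.savez(f"pics/{n}1.npz",**c)
    f=c["frame"].copy()
    if n=="wrist":
        for k,th in (("red",1.3),("blue",.17)):
            for h in (.046,.092):
                u=proj(c,grip(k,th,h))[0]; print(k,h,u); cv2.circle(f,tuple(int(v) for v in u),2,(255,255,0),-1)
    cv2.imwrite(f"pics/{n}1.png",f[:,:,::-1])
E
```

```text
2.35 [0.50169342 0.1187108  0.27667559] [-0.88  0.47  0.6   2.29 -1.    0.04 -1.03] [-37.1 -10.9  41.7   1.    2.3   0.1]
red 0.046 [247.83745771 201.01217581]
red 0.092 [246.83747768 218.40284691]
blue 0.046 [355.30493641 149.41250948]
blue 0.092 [371.06306883 159.92647754]
```

View pics/wrist1.png

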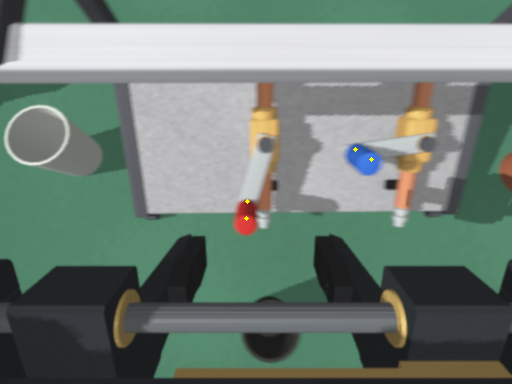

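The wrist view confirms the fit: the predicted dots lie on the red post (247,210) and the blue post (363,157). The arm stopped short with joints 5 and 6 at their limits. I'll identify the kinematics from poses to find which leans are feasible.

```bash
cat > kin.py <<'E'
import numpy as np, itertools
from scipy.spatial.transform import Rotation as Ro
from scipy.optimize import least_squares
lo=np.array([-3.01,-.46,-1.47,.13,-1,.04,-2.66]); hi=np.array([3.01,2.08,1.51,2.56,4.14,2.09,2.66])
AXS="zyzyzyz"
def fk(q,s,o1,o7,L):
    R=Ro.identity(); p=np.array([0,0,L[0]])
    qq=np.array(q)*s; qq[0]+=o1; qq[6]+=o7
    for i in range(7):
        R=R*Ro.from_euler(AXS[i],qq[i])
        if i==2: p=p+R.apply([L[4],0,L[1]])
        if i==3: p=p+R.apply([L[5],0,0])
        if i==4: p=p+R.apply([0,0,L[2]])
        if i==6: p=p+R.apply([0,0,L[3]])
    return p,R
D=[([1.32978454,.68997032,-.19454149,1.56633405,.15733663,.90249237,-.21511426],[.16939758,-.60097231,.24592191],[.990566517,.137029772,-1.93926734e-4,-8.82260145e-4])]
E
python3 - <<'E'
from kin import *
from cell import env
s=env.state(); D.append((s["q"].tolist(),s["position"].tolist(),s["orientation"].tolist()))
open("kin.py","a").write(f"D.append({D[1]!r})\n")
res=[]
for sg in itertools.product((1,-1),repeat=7):
    sg=np.array(sg)
    for o1 in np.arange(4)*np.pi/2:
      for o7 in np.arange(4)*np.pi/2:
        e=0
        for q,p,o in D: e=max(e,(fk(q,sg,o1,o7,[0]*6)[1].inv()*Ro.from_quat(o)).magnitude())
        res.append((e,sg.tolist(),o1,o7))
res.sort(key=lambda r:r[0])
for r in res[:4]:
    f=lambda L:np.concatenate([fk(q,np.array(r[1]),r[2],r[3],L)[0]-p for q,p,o in D])
    L=least_squares(f,[.35,.35,.35,.2,0,0]); print(r,L.x.round(3),abs(L.fun).max())
E
```

```text
(8.45989363387862e-09, [-1, -1, -1, -1, -1, -1, -1], np.float64(3.141592653589793), np.float64(4.71238898038469)) [ 0.61   0.969  0.532  0.953  0.423 -0.119] 3.2371333391623125e-09
(8.459893653909235e-09, [-1, 1, -1, 1, -1, 1, -1], np.float64(0.0), np.float64(1.5707963267948966)) [ 0.61   0.969  0.532  0.953 -0.423  0.119] 5.444879130900304e-09
(0.5498605621365242, [1, -1, 1, -1, 1, -1, 1], np.float64(3.141592653589793), np.float64(1.5707963267948966)) [ 1.009 -3.569 -1.233 -2.351 -2.827  0.824] 5.828670879282072e-16
(0.5498605621365246, [1, 1, 1, 1, 1, 1, 1], np.float64(0.0), np.float64(4.71238898038469)) [ 1.009 -3.569 -1.233 -2.351  2.827 -0.824] 5.828670879282072e-16
```

```bash
python3 - <<'E'
from kin import *
sg=np.array([-1,1,-1,1,-1,1,-1])
def run(mask):
    m=np.array(mask,bool)
    def f(x):
        L=np.zeros(6); L[m]=x; return np.concatenate([fk(q,sg,0,np.pi/2,L)[0]-p for q,p,o in D])
    r=least_squares(f,np.full(m.sum(),.1)); print(mask,r.x.round(4),abs(r.fun).max())
run([1,1,1,1,0,0]);run([1,1,1,1,1,0]);run([1,1,1,1,0,1])
E
```

```text
[1, 1, 1, 1, 0, 0] [0.4394 0.5356 0.3558 0.381 ] 0.043013352257041115
[1, 1, 1, 1, 1, 0] [ 0.4768  0.7416  0.4414  0.6705 -0.2564] 0.022584023940265194
[1, 1, 1, 1, 0, 1] [0.4695 0.5614 0.3655 0.4071 0.0329] 0.04557805494658121
```

Emit:
{"op": "servo_tool", "data": {"deltas": [[[0.06, -0.03, 0, -0.03, 0, -8, 0], [0.06, -0.05, 0.03, -0.03, 0, -16, 0], [0.06, -0.05, 0.06, -0.01, 0, -24, 5], [0.06, -0.05, 0.08, 0.0, 0, -30, 10]]]}}

```text
time: 2.95
position: [0.4514, 0.038, 0.2545]
orientation: [0.992, -0.121, -0.022, -0.014]
contact_force: [0.3, 0.4, 0.0]
width: 0.681
finger_force: 0.0
```

```bash
cat > log.py <<'E'
from cell import env
s=env.state(); open("kin.py","a").write(f"D.append({(s['q'].tolist(),s['position'].tolist(),s['orientation'].tolist())!r})\n"); print(s["time"],s["q"].round(3),s["position"].round(3))
E
python3 log.py
```

```text
2.95 [-0.728  0.67   0.986  2.054 -0.767  0.891 -1.101] [0.451 0.038 0.254]
```

Emit:
{"op": "servo_tool", "data": {"deltas": [[[0.06, 0, 0.05, 0, 8, 0, 0], [0.06, 0.0, 0.1, 0.0, 16, 0, 0], [0.06, 0.0, 0.15, -0.03, 20, 0, -10], [0.06, 0.0, 0.18, -0.06, 20, 0, -20]]]}}

```text
time: 3.45
position: [0.4078, -0.1425, 0.3112]
orientation: [0.981, 0.05, 0.004, -0.188]
contact_force: [1.4, 0.6, -0.5]
width: 0.681
finger_force: 0.0
```

```bash
python3 log.py
```

```text
3.45 [ 0.022  0.541  0.72   1.944 -0.685  1.169 -0.354] [ 0.408 -0.143  0.311]
```

Emit:
{"op": "servo_tool", "data": {"deltas": [[[0.06, -0.03, -0.03, -0.03, -9, -5, 0], [0.06, -0.06, -0.06, -0.06, -18, -10, 0], [0.06, -0.06, -0.1, -0.1, -25, -10, 9], [0.06, -0.06, -0.1, -0.12, -30, -10, 18]]]}}

```text
time: 3.95
position: [0.341, -0.095, 0.4585]
orientation: [0.992, -0.058, -0.092, 0.057]
contact_force: [0.5, 0.4, 0.1]
width: 0.681
finger_force: 0.0
```

```bash
python3 log.py; python3 - <<'E'
from kin import *
sg=np.array([-1,1,-1,1,-1,1,-1])
def rows(q):
    qq=np.array(q)*sg; qq[6]+=np.pi/2; R=Ro.identity(); M=[np.eye(3)]
    for i in range(7): R=R*Ro.from_euler(AXS[i],qq[i]); M.append(R.as_matrix())
    return np.hstack(M)
for q,p,o in D: print((fk(q,sg,0,np.pi/2,[0]*6)[1].inv()*Ro.from_quat(o)).magnitude())
A=np.vstack([rows(d[0]) for d in D]); b=np.concatenate([d[1] for d in D])
def fit(cols):
    x,_,rk,_=np.linalg.lstsq(A[:,cols],b,rcond=None); return x,abs(A[:,cols]@x-b).max(),rk
# candidates: columns = frame*3+axis
base=[2,11,17,23]
for extra in [[],[3],[9],[12],[15],[18],[3,9],[9,12],[12,15],[9,18],[12,18],[3,12],[3,18],[9,12,18],[3,9,12],[3,9,18],[3,12,18],[3,9,12,18],[3,9,12,18,21,22]]:
    x,e,rk=fit(base+extra); print(base+extra,x.round(4),round(e,5),rk)
E
```

```text
3.95 [-0.811  0.277  1.163  1.847 -0.094  1.33  -1.302] [ 0.341 -0.095  0.459]
8.459893653909235e-09
5.00046936079202e-16
6.308761802233178e-16
4.542148382729379e-16
4.827333681648487e-16
[2, 11, 17, 23] [0.448  0.5114 0.3864 0.3427] 0.05066 4
[2, 11, 17, 23, 3] [ 0.3889  0.5739  0.3862  0.3367 -0.0338] 0.05203 5
[2, 11, 17, 23, 9] [0.4412 0.5007 0.3593 0.3339 0.0264] 0.04879 5
[2, 11, 17, 23, 12] [ 0.4471  0.5094  0.3855  0.3419 -0.0021] 0.05035 5
[2, 11, 17, 23, 15] [ 0.401   0.5158  0.3628  0.3339 -0.0275] 0.0507 5
[2, 11, 17, 23, 18] [ 0.4269  0.5135  0.3632  0.3373 -0.0191] 0.05143 5
[2, 11, 17, 23, 3, 9] [ 0.3691  0.5701  0.349   0.3235 -0.0398  0.0364] 0.04969 6
[2, 11, 17, 23, 9, 12] [0.4432 0.5051 0.3601 0.3352 0.0278 0.0053] 0.04948 6
[2, 11, 17, 23, 12, 15] [ 0.4021  0.5232  0.3649  0.3361  0.0075 -0.0288] 0.05182 6
[2, 11, 17, 23, 9, 18] [ 0.4241  0.5053  0.3457  0.3314  0.0196 -0.0171] 0.04997 6
[2, 11, 17, 23, 12, 18] [ 0.4173  0.4988  0.3537  0.3313 -0.0155 -0.0217] 0.04922 6
[2, 11, 17, 23, 3, 12] [ 0.3666  0.566   0.3769  0.3278 -0.0411 -0.0222] 0.04902 6
[2, 11, 17, 23, 3, 18] [ 0.3677  0.576   0.3631  0.3313 -0.0339 -0.0191] 0.05281 6
[2, 11, 17, 23, 9, 12, 18] [ 0.4187  0.4976  0.3428  0.3287  0.0163 -0.0096 -0.019 ] 0.04885 7
[2, 11, 17, 23, 3, 9, 12] [ 0.3558  0.5651  0.3457  0.3186 -0.0442  0.0335 -0.0148] 0.04786 7
[2, 11, 17, 23, 3, 9, 18] [ 0.3549  0.5726  0.3364  0.3215 -0.0388  0.0297 -0.016 ] 0.05078 7
[2, 11, 17, 23, 3, 12, 18] [ 0.3185  0.5621  0.3375  0.3129 -0.0474 -0.0414 -0.026 ] 0.04746 7
[2, 11, 17, 23, 3, 9, 12, 18] [ 0.3179  0.562   0.3236  0.3092 -0.0485  0.0202 -0.0346 -0.0227] 0.04696 8
[2, 11, 17, 23, 3, 9, 12, 18, 21, 22] [ 0.3775  0.5109  0.2943  0.3298 -0.0231  0.0569 -0.0356 -0.0406 -0.037
 -0.0031] 0.02006 10
```

```bash
cat >> kin.py <<'E'
sg=np.array([-1,1,-1,1,-1,1,-1])
def rows(q):
    qq=np.array(q)*sg; qq[6]+=np.pi/2; R=Ro.identity(); M=[np.eye(3)]
    for i in range(7): R=R*Ro.from_euler(AXS[i],qq[i]); M.append(R.as_matrix())
    return np.hstack(M)
cols=[2,3,4,10,11,16,17,23]
E
python3 - <<'E'
from kin import *
A=np.vstack([rows(d[0]) for d in D]); b=np.concatenate([d[1] for d in D])
for cols in ([2,3,4,11,10,17,16,23],[2,3,4,11,10,17,16,23,22]):
    x,_,rk,sv=np.linalg.lstsq(A[:,cols],b,rcond=None); print(cols,x.round(4),abs(A[:,cols]@x-b).max(),rk,sv[-1])
E
```

```text
[2, 3, 4, 11, 10, 17, 16, 23] [ 3.469e-01 -0.000e+00 -1.880e-02  5.634e-01 -2.690e-02  3.448e-01
 -4.000e-04  3.181e-01] 9.864413730298338e-10 8 0.17773681396675298
[2, 3, 4, 11, 10, 17, 16, 23, 22] [ 3.469e-01 -0.000e+00 -1.880e-02  5.634e-01 -2.690e-02  3.448e-01
 -4.000e-04  3.181e-01 -0.000e+00] 1.1763792717722765e-09 9 0.17669955342198582
```

```bash
cat >> kin.py <<'E'
Lx=np.array([.3469,0,-.0188,-.0269,.5634,-.0004,.3448,.3181])
_x=np.linalg.lstsq(np.vstack([rows(d[0]) for d in D])[:,cols],np.concatenate([d[1] for d in D]),rcond=None)[0]
def FK(q):
    r=rows(q); return r[:,cols]@_x, Ro.from_matrix(r[:,21:24])
def ik(p,R,q0,reg=.003):
    Rt=Ro.from_matrix(R)
    def f(q):
        a,b=FK(q); return np.r_[(a-p)*10,(b.inv()*Rt).as_rotvec()*3,reg*(q-q0)]
    r=least_squares(f,np.clip(q0,lo+.02,hi-.02),bounds=(lo+.01,hi-.01)); return r.x,abs(r.fun[:6]).max()/10
E
cat > leans.py <<'E'
from kin import *; from h import *
def RTl(deg,flip=False):
    z=-(Ro.from_rotvec(RY*np.radians(30-deg)).apply(AX)); y=RY if flip else -RY
    return np.c_[np.cross(y,z),y,z]
E
python3 - <<'E'
from leans import *
print(RTl(30)[:,2],RTl(0)[:,2])
rng=np.random.default_rng(0); q0=np.array(D[-1][0])
for n,th in (("red",1.3),("red",0),("blue",.17),("blue",1.57)):
    for lean in (0,10,20,30,40):
        for fl in (0,1):
            g=grip(n,th); R=RTl(lean,fl); best=[]
            for k in range(14):
                q,e=ik(g+R[:,2]*.011,R,q0 if k==0 else rng.uniform(lo,hi))
                if e<.001: best.append((np.abs(q-q0).max(),np.minimum(q-lo,hi-q).min(),q))
            if best:
                best.sort(key=lambda b:b[0]); print(n,th,lean,fl,len(best),best[0][0].round(2),best[0][1].round(2),best[0][2].round(2))
            else: print(n,th,lean,fl,"none")
E
```

```text
[ 0.49895781 -0.03226615 -0.866     ] [ 1.26754166e-05 -8.19682424e-07 -9.99978000e-01]
red 1.3 0 0 9 0.73 0.2 [-0.62  0.88  0.56  1.9  -0.8   0.6  -1.18]
red 1.3 0 1 7 1.83 0.66 [ 0.07  0.87 -0.66  1.86  0.81  0.7   0.43]
red 1.3 10 0 6 1.05 0.01 [-0.6   0.81  0.42  2.05 -0.99  0.28 -1.01]
red 1.3 10 1 8 1.64 0.42 [-0.06  0.8  -0.47  2.02  1.11  0.46  0.09]
red 1.3 20 0 9 2.83 0.1 [-0.48  0.77  0.14  2.19  2.73  0.14  1.53]
red 1.3 20 1 7 1.83 0.39 [-0.03  0.82 -0.6   2.17  1.73  0.58 -0.55]
red 1.3 30 0 8 2.85 0.23 [-0.51  0.81  0.1   2.33  2.75  0.48  1.44]
red 1.3 30 1 7 2.16 0.26 [-0.02  0.88 -0.7   2.3   2.06  0.87 -0.91]
red 1.3 40 0 9 2.8 0.11 [-0.46  0.89 -0.07  2.45  2.62  0.89  1.5 ]
red 1.3 40 1 8 2.24 0.14 [ 0.09  1.11 -1.08  2.42  2.12  1.44 -0.92]
red 0 0 0 10 0.61 0.39 [-0.64  0.89  0.55  1.64 -0.61  0.79 -1.45]
red 0 0 1 9 1.87 0.79 [ 0.    0.89 -0.68  1.6   0.68  0.9   0.57]
red 0 10 0 7 0.79 0.24 [-0.71  0.85  0.59  1.8  -0.76  0.54 -1.31]
red 0 10 1 7 1.71 0.61 [-0.08  0.81 -0.54  1.77  0.84  0.65  0.37]
red 0 20 0 6 1.11 0.01 [-0.72  0.81  0.49  1.95 -0.99  0.22 
[... 1053 characters left out ...]
 1.57 0 0 8 0.84 0.3 [-0.21  0.82  0.43  1.97 -0.7   0.49 -0.92]
blue 1.57 0 1 7 2.25 0.48 [ 0.28  0.8  -0.41  1.95  0.6   0.52  0.95]
blue 1.57 10 0 7 1.22 0.07 [-0.01  0.75  0.06  2.12 -0.34  0.11 -1.27]
blue 1.57 10 1 9 1.7 0.37 [ 0.36  0.79 -0.54  2.1   1.24  0.41  0.32]
blue 1.57 20 0 5 3.55 0.24 [ 0.18  0.76 -0.25  2.26  2.44  0.28  2.25]
blue 1.57 20 1 7 1.98 0.31 [ 0.51  0.87 -0.82  2.25  1.87  0.64 -0.27]
blue 1.57 30 0 7 3.4 0.13 [-0.09  0.83  0.18  2.43  3.31  0.64  1.35]
blue 1.57 30 1 8 2.34 0.16 [ 0.53  0.94 -0.88  2.4   2.25  0.87 -0.63]
blue 1.57 40 0 4 3.21 0.01 [ 0.26  0.93 -0.42  2.55  2.8   1.06  1.91]
blue 1.57 40 1 9 2.39 0.03 [ 0.64  1.2  -1.23  2.53  2.3   1.39 -0.56]
```

```bash
cat > sim.py <<'E'
from leans import *
def jac(q):
    p,R=FK(q); J=np.zeros((6,7))
    for i in range(7):
        d=np.zeros(7); d[i]=1e-6; a,b=FK(q+d); J[:3,i]=(a-p)/1e-6; J[3:,i]=(b*R.inv()).as_rotvec()/1e-6
    return J,p,R
def sim(q,wps,w=np.ones(7),n=6,null=0.,mid=(lo+hi)/2,lam=1e-3,v=False):
    """wps: list of (pos,Rotation); goes straight to each in n steps per 60mm/10deg"""
    q=np.array(q,float); W=np.diag(1/np.array(w))
    for P,R in wps:
        for k in range(n*12):
            J,p,Rc=jac(q); e=P-p; r=(R*Rc.inv()).as_rotvec()
            s=min(1,.0625/n/max(np.linalg.norm(e),1e-9),np.radians(10.7)/n/max(np.linalg.norm(r),1e-9))
            Ji=W@J.T@np.linalg.inv(J@W@J.T+lam**2*np.eye(6))
            dq=Ji@np.r_[e,r]*s; dq+=(np.eye(7)-Ji@J)@(null*(mid-q)/n)
            q=np.clip(q+dq,lo,hi)
            if np.linalg.norm(e)<3e-4 and np.linalg.norm(r)<1e-3: break
        if v:
            p,Rc=FK(q); print(q.round(2),"err",np.linalg.norm(P-p).round(4),np.degrees((R*Rc.inv()).magnitude()).round(1))
    return q
E
python3 - <<'E'
from sim import *
for i,j in ((1,2),(2,3),(3,4)):
    print("true",np.array(D[j][0]).round(2))
    for null in (0,.05,.1,.2):
        print(null,sim(D[i][0],[(np.array(D[j][1]),Ro.from_quat(D[j][2]))],null=null).round(2))
E
```

```text
true [-0.73  0.67  0.99  2.05 -0.77  0.89 -1.1 ]
0 [-0.69  0.64  0.91  2.05 -0.71  0.85 -1.17]
0.05 [-0.66  0.61  0.82  2.05 -0.66  0.81 -1.24]
0.1 [-0.62  0.58  0.75  2.05 -0.6   0.79 -1.3 ]
0.2 [-0.55  0.54  0.61  2.05 -0.51  0.74 -1.42]
true [ 0.02  0.54  0.72  1.94 -0.68  1.17 -0.35]
0 [ 0.01  0.55  0.75  1.94 -0.7   1.18 -0.34]
0.05 [ 0.06  0.52  0.65  1.94 -0.66  1.14 -0.39]
0.1 [ 0.11  0.5   0.56  1.94 -0.62  1.12 -0.44]
0.2 [ 0.21  0.48  0.4   1.94 -0.56  1.07 -0.53]
true [-0.81  0.28  1.16  1.85 -0.09  1.33 -1.3 ]
0 [-0.82  0.28  1.18  1.85 -0.1   1.33 -1.29]
0.05 [-0.73  0.23  1.01  1.85 -0.05  1.33 -1.39]
0.1 [-0.64  0.2   0.87  1.84 -0.01  1.33 -1.45]
0.2 [-0.48  0.17  0.65  1.84  0.03  1.34 -1.53]
```

```bash
cat > search.py <<'E'
from sim import *
import sys
seq=lambda fl:[(tcp("red",1.3,.12),Ro.from_matrix(RTl(30,fl)))]+[(tcp("red",t),Ro.from_matrix(RTl(30,fl))) for t in (1.3,.6,0)]+[(tcp("red",0,.12),Ro.from_matrix(RTl(30,fl))),(tcp("blue",.17,.12),Ro.from_matrix(RTl(30,fl))),(tcp("blue",.17),Ro.from_matrix(RTl(30,fl))),(tcp("blue",.9),Ro.from_matrix(RTl(30,fl))),(tcp("blue",1.57),Ro.from_matrix(RTl(30,fl)))]
if __name__=="__main__":
    rng=np.random.default_rng(1); q0=np.array(D[-1][0]); out=[]
    import time; t=time.time()
    while time.time()-t<240:
        wp=[]
        R=Ro.from_quat(D[-1][2])
        for k in range(rng.integers(1,4)):
            fl=rng.random()<.5
            yawr=rng.uniform(-180,180); tilt=rng.uniform(0,50); ta=rng.uniform(-180,180)
            Rn=Ro.from_euler("z",ta,degrees=True)*Ro.from_euler("y",tilt,degrees=True)*Ro.from_euler("z",yawr-ta,degrees=True)*Ro.from_quat([1,0,0,0])
            wp.append((rng.uniform([.36,-.3,.38],[.46,.1,.5]),Rn))
        q=sim(q0,wp,n=2)
        p,Rc=FK(q)
        if np.linalg.norm(p-wp[-1][0])>.01: continue
        fl=int((Rc.inv()*Ro.from_matrix(RTl(30,1))).magnitude()<(Rc.inv()*Ro.from_matrix(RTl(30,0))).magnitude())
        m=9; ok=True
        for s in seq(fl):
            q=sim(q,[s],n=2); p,Rc=FK(q)
            if np.linalg.norm(p-s[0])>.003: ok=False;break
            m=min(m,np.minimum(q-lo,hi-q).min())
        if ok: out.append((m-.03*len(wp),m,fl,wp)); 
    out.sort(key=lambda o:-o[0]); print(len(out))
    import pickle; pickle.dump(out[:5],open("best.pkl","wb"))
    for o in out[:4]: print(round(o[1],3),o[2],[(p.round(3).tolist(),R.as_quat().round(3).tolist()) for p,R in o[3]])
    o=out[0]; q=sim(q0,o[3],n=6,v=True); sim(q,seq(o[2]),n=6,v=True)
E
OMP_NUM_THREADS=1 python3 search.py
```

```text
2
0.021 1 [([0.378, -0.277, 0.424], [0.212, 0.971, 0.074, 0.085]), ([0.375, -0.197, 0.498], [0.0, -0.931, 0.255, -0.261])]
0.0 0 [([0.446, -0.254, 0.411], [0.184, 0.961, 0.165, 0.126]), ([0.369, -0.259, 0.48], [0.604, -0.768, 0.062, 0.203]), ([0.38, 0.06, 0.446], [0.763, -0.553, 0.269, -0.201])]
[-0.09  0.16  0.75  1.95 -0.27  0.91  1.34] err 0.0393 34.1
[-0.44 -0.17  0.35  2.25  0.96  0.76  0.86] err 0.0 0.0
[-0.41  0.52 -0.18  2.4   2.07  0.44 -1.07] err 0.0 0.0
[-0.26  0.81 -0.3   2.31  2.31  0.63 -1.22] err 0.0 0.0
[-0.37  0.78 -0.2   2.19  2.16  0.49 -1.1 ] err 0.0 0.0
[-0.45  0.75 -0.05  2.08  2.02  0.33 -0.94] err 0.0 0.0
[-0.85  0.56  0.46  2.16  0.96  0.04  0.05] err 0.0 0.0
[-0.8   0.54  0.93  2.34  1.62  0.08 -0.26] err 0.1436 26.0
[ 0.02  0.74 -0.26  2.24  2.47  0.44 -1.07] err 0.0 0.0
[ 0.12  0.79 -0.35  2.37  2.58  0.61 -1.14] err 0.0 0.0
[ 0.24  0.82 -0.37  2.41  2.69  0.65 -1.13] err 0.0 0.0
```

```bash
cat > s2.py <<'E'
from sim import *
R30=Ro.from_matrix(RTl(30,1))
def seqf(b=.06): return [(tcp("red",t),R30) for t in (1.3,.6,0)]+[(tcp("red",0,b),R30),(tcp("blue",.17,b),R30),(tcp("blue",.17),R30),(tcp("blue",.9),R30),(tcp("blue",1.57),R30),(tcp("blue",1.57,.1),R30)]
if __name__=="__main__":
    import time,pickle
    rng=np.random.default_rng(3); q0=np.array(D[-1][0]); out=[]; t=time.time()
    pre=tcp("red",1.3,.08)
    while time.time()-t<200:
        qT,e=ik(pre,RTl(30,1),rng.uniform([-1,.3,-1.2,1.8,1,.3,-1.5],[.6,1.2,.3,2.5,2.6,1.2,.5]),reg=.01)
        if e>.001: continue
        N=10; wp=[FK(q0+(qT-q0)*k/N) for k in range(1,N+1)]
        q=q0; m=9; ok=True
        for s in wp+seqf():
            q=sim(q,[s],n=2); p,_=FK(q)
            if np.linalg.norm(p-s[0])>.003: ok=False;break
            m=min(m,np.minimum(q-lo,hi-q).min())
        if ok: out.append((m,qT,wp))
    out.sort(key=lambda o:-o[0]); print(len(out)); pickle.dump(out[:5],open("best.pkl","wb"))
    o=out[0]; print(o[0],o[1].round(2)); 
    for p,R in o[2]: print(p.round(3),R.as_matrix()[:,2].round(2))
    q=sim(q0,o[2],n=6,v=True); sim(q,seqf(),n=6,v=True)
E
OMP_NUM_THREADS=1 python3 s2.py
```

```text
324
0.06469934481432071 [ 0.2   0.9  -1.24  2.35  1.75  1.19 -0.68]
[ 0.327 -0.107  0.429] [-0.33 -0.28 -0.9 ]
[ 0.324 -0.124  0.406] [-0.41 -0.46 -0.79]
[ 0.336 -0.14   0.384] [-0.4  -0.61 -0.68]
[ 0.36  -0.149  0.357] [-0.32 -0.73 -0.6 ]
[ 0.393 -0.146  0.322] [-0.19 -0.8  -0.57]
[ 0.428 -0.126  0.279] [-0.03 -0.8  -0.6 ]
[ 0.46  -0.087  0.234] [ 0.14 -0.72 -0.68]
[ 0.485 -0.028  0.196] [ 0.29 -0.56 -0.78]
[0.501 0.046 0.177] [ 0.41 -0.32 -0.85]
[0.509 0.128 0.188] [ 0.5  -0.03 -0.87]
[-0.79  0.39  1.07  1.9   0.04  1.3  -1.14] err 0.0 0.0
[-0.77  0.49  0.98  1.95  0.18  1.25 -0.99] err 0.0 0.0
[-0.76  0.58  0.89  2.01  0.31  1.16 -0.85] err 0.0 0.0
[-0.75  0.65  0.79  2.07  0.45  1.05 -0.72] err 0.0 0.0
[-0.75  0.71  0.7   2.12  0.59  0.91 -0.61] err 0.0 0.0
[-0.75  0.74  0.62  2.18  0.75  0.74 -0.53] err 0.0 0.0
[-0.77  0.77  0.57  2.24  0.93  0.54 -0.49] err 0.0 0.0
[-0.83  0.79  0.61  2.29  1.24  0.27 -0.58] err 0.0 0.0
[-0.69  0.7   0.33  2.34  1.96  0.3  -1.12] err 0.0 0.0
[-0.45  0.62 -0.07  2.38  2.34  0.44 -1.32] err 0.0 0.0
[-0.36  0.8  -0.14  2.32  2.45  0.56 -1.37] err 0.0 0.0
[-0.48  0.78 -0.03  2.2   2.33  0.41 -1.29] err 0.0 0.0
[-0.55  0.76  0.11  2.08  2.24  0.24 -1.19] err 0.0 0.0
[-0.68  0.65  0.27  2.13  2.16  0.13 -1.14] err 0.0 0.0
[-0.09  0.6  -0.11  2.29  2.55  0.32 -1.19] err 0.0 0.0
[-0.04  0.74 -0.16  2.24  2.6   0.41 -1.21] err 0.0 0.0
[ 0.06  0.79 -0.25  2.37  2.69  0.58 -1.26] err 0.0 0.0
[ 0.18  0.81 -0.27  2.41  2.8   0.63 -1.25] err 0.0 0.0
[ 0.18  0.56 -0.26  2.5   2.75  0.46 -1.24] err 0.0 0.0
```

```bash
cat > emit.py <<'E'
from sim import *
def emit(s0,wps,dmax=.055,amax=10.0):
    """rows (mm,deg) from commanded pose s0=(p,R) through wps, interpolated"""
    from scipy.spatial.transform import Slerp
    p0,R0=s0; cp,cR=p0,R0; rows_=[]; poses=[]
    for P,R in wps:
        n=int(max(1,np.ceil(np.linalg.norm(P-cp)/dmax),np.ceil(np.degrees((cR.inv()*R).magnitude())/amax)))
        S=Slerp([0,1],Ro.concatenate([cR,R]))
        for k in range(1,n+1):
            a=cp+(P-cp)*k/n; b=S(k/n); poses.append((a,b))
            rows_.append(np.r_[R0.inv().apply(a-p0).round(3),(R0.inv()*b).as_rotvec(degrees=True).round(1)])
        cp,cR=P,R
    return rows_,poses
def show(r): print("\n".join("["+", ".join(f"{v:g}" for v in x)+"]" for x in r))
E
python3 - <<'E'
from emit import *; from s2 import seqf,R30
import pickle
o=pickle.load(open("best.pkl","rb"))[0]; q0=np.array(D[-1][0]); wp=o[2]
off=np.array([[0,0,0]]*2+[[0,0,.02]]+[[-.01,0,.04]]+[[-.03,0,.06]]*1+[[-.05,0,.08]]*2+[[-.05,0,.08]]+[[-.04,0,.07]]+[[0,0,0]])
w=[(p+d,R) for (p,R),d in zip(wp,off)]; w[-1]=(tcp("red",1.3,.10),R30)
q=sim(q0,w,n=6,v=True); sim(q,seqf(),n=6,v=True)
r,po=emit(FK(q0),w); print(len(r)); show(r[:18])
r,po=emit(w[5],w[6:]); print(w[5][0]); print(len(r)); show(r)
E
```

```text
[-0.79  0.39  1.07  1.9   0.04  1.3  -1.14] err 0.0 0.0
[-0.77  0.49  0.98  1.95  0.18  1.25 -0.99] err 0.0 0.0
[-0.77  0.55  0.9   1.98  0.33  1.22 -0.84] err 0.0 0.0
[-0.79  0.57  0.82  2.04  0.48  1.15 -0.7 ] err 0.0 0.0
[-0.82  0.56  0.74  2.13  0.62  1.04 -0.58] err 0.0 0.0
[-0.85  0.53  0.66  2.23  0.75  0.92 -0.47] err 0.0 0.0
[-0.84  0.54  0.56  2.29  0.87  0.73 -0.39] err 0.0 0.0
[-0.85  0.52  0.49  2.34  1.03  0.52 -0.36] err 0.0 0.0
[-0.87  0.53  0.5   2.38  1.42  0.24 -0.55] err 0.0 0.0
[-0.46  0.57 -0.08  2.39  2.25  0.42 -1.24] err 0.0 0.0
[-0.33  0.8  -0.19  2.32  2.41  0.58 -1.33] err 0.0 0.0
[-0.45  0.77 -0.08  2.2   2.28  0.43 -1.24] err 0.0 0.0
[-0.53  0.76  0.08  2.08  2.18  0.26 -1.12] err 0.0 0.0
[-0.67  0.65  0.24  2.13  2.08  0.15 -1.06] err 0.0 0.0
[-0.07  0.6  -0.14  2.29  2.5   0.33 -1.13] err 0.0 0.0
[-0.02  0.74 -0.19  2.24  2.55  0.42 -1.16] err 0.0 0.0
[ 0.08  0.79 -0.28  2.37  2.65  0.59 -1.21] err 0.0 0.0
[ 0.21  0.81 -0.3   2.41  2.76  0.63 -1.21] err 0.0 0.0
[ 0.2   0.57 -0.29  2.5   2.71  0.47 -1.2 ] err 0.0 0.0
24
[-0.004, 0.005, 0.016, -5.3, -4.5
[... 394 characters left out ...]
.027, 0.044, 0.064, -33.4, -32.2, -64.9]
[0.031, 0.042, 0.068, -34.9, -33.6, -71.3]
[0.036, 0.04, 0.072, -36.4, -34.9, -77.7]
[0.041, 0.038, 0.076, -37.9, -36.2, -84.1]
[0.049, 0.026, 0.084, -39.7, -36.6, -94.1]
[0.058, 0.015, 0.093, -41.4, -36.8, -104]
[0.075, -0.009, 0.11, -43, -35, -113.9]
[0.092, -0.033, 0.127, -44.6, -33, -123.9]
[ 0.37813195 -0.12602763  0.35938597]
8
[0.022, 0.025, -0.002, -5.7, 0.5, -7.9]
[0.044, 0.051, -0.005, -11.5, 1, -15.9]
[0.071, 0.074, -0.017, -18.3, 2, -22.7]
[0.097, 0.097, -0.029, -25.1, 3, -29.5]
[0.125, 0.121, -0.051, -33.1, 4, -34.8]
[0.152, 0.144, -0.072, -41.1, 5.1, -40]
[0.185, 0.176, -0.093, -50.1, 5.7, -43.5]
[0.218, 0.208, -0.113, -59.2, 6.4, -46.8]
```

Emit:
{"op": "servo_tool", "data": {"deltas": [[[0.06, -0.004, 0.005, 0.016, -5.3, -4.5, -7.1], [0.06, -0.007, 0.01, 0.033, -10.7, -9, -14.3], [0.06, -0.006, 0.015, 0.041, -13.8, -11.9, -19.5], [0.06, -0.005, 0.019, 0.049, -16.8, -14.9, -24.6], [0.06, -0.003, 0.024, 0.057, -19.9, -17.8, -29.8], [0.06, 0.001, 0.029, 0.058, -22.4, -20.5, -35.5], [0.06, 0.006, 0.033, 0.058, -24.9, -23.1, -41.1], [0.06, 0.01, 0.038, 0.059, -27.4, -25.8, -46.7], [0.06, 0.016, 0.04, 0.06, -29.4, -27.9, -52.8], [0.06, 0.021, 0.042, 0.062, -31.4, -30.1, -58.8], [0.06, 0.027, 0.044, 0.064, -33.4, -32.2, -64.9], [0.06, 0.031, 0.042, 0.068, -34.9, -33.6, -71.3], [0.06, 0.036, 0.04, 0.072, -36.4, -34.9, -77.7], [0.06, 0.041, 0.038, 0.076, -37.9, -36.2, -84.1], [0.06, 0.049, 0.026, 0.084, -39.7, -36.6, -94.1], [0.06, 0.058, 0.015, 0.093, -41.4, -36.8, -104], [0.06, 0.058, 0.015, 0.093, -41.4, -36.8, -104]]]}}

```text
time: 6.08
position: [0.3785, -0.1269, 0.3579]
orientation: [0.513, 0.734, -0.373, 0.242]
contact_force: [0.6, -1.5, -0.1]
width: 0.679
finger_force: 0.0
```

```bash
python3 - <<'E'
from cell import env
from emit import *; from s2 import R30,seqf
import pickle
s=env.state(); q=s["q"]; print(s["time"],q.round(2),s["position"])
wp=pickle.load(open("best.pkl","rb"))[0][2]
off=[[-.05,0,.08]]*2+[[-.04,0,.07]]
w=[(p+np.array(d),R) for (p,R),d in zip(wp[6:9],off)]+[(tcp("red",1.3,.10),R30)]
q=sim(q,w,n=6,v=True); sim(q,seqf(),n=6,v=True)
r,_=emit((s["position"],Ro.from_quat(s["orientation"])),w,amax=9); print(len(r)); show(r)
E
```

```text
6.075 [-0.85  0.53  0.66  2.23  0.75  0.91 -0.47] [ 0.37846306 -0.12690683  0.35791446]
[-0.85  0.54  0.56  2.29  0.87  0.73 -0.39] err 0.0 0.0
[-0.85  0.52  0.49  2.34  1.03  0.52 -0.35] err 0.0 0.0
[-0.87  0.53  0.51  2.38  1.42  0.24 -0.55] err 0.0 0.0
[-0.46  0.57 -0.08  2.39  2.25  0.42 -1.24] err 0.0 0.0
[-0.33  0.8  -0.18  2.32  2.41  0.58 -1.33] err 0.0 0.0
[-0.45  0.77 -0.08  2.2   2.28  0.43 -1.24] err 0.0 0.0
[-0.53  0.76  0.08  2.08  2.18  0.26 -1.12] err 0.0 0.0
[-0.67  0.65  0.24  2.13  2.08  0.15 -1.06] err 0.0 0.0
[-0.07  0.6  -0.14  2.29  2.5   0.33 -1.13] err 0.0 0.0
[-0.02  0.74 -0.19  2.24  2.55  0.42 -1.16] err 0.0 0.0
[ 0.08  0.79 -0.28  2.37  2.65  0.59 -1.21] err 0.0 0.0
[ 0.21  0.81 -0.3   2.41  2.76  0.63 -1.21] err 0.0 0.0
[ 0.2   0.57 -0.29  2.5   2.71  0.47 -1.2 ] err 0.0 0.0
12
[0.015, 0.017, -0.002, -3.8, 0.3, -5.2]
[0.029, 0.034, -0.004, -7.6, 0.7, -10.5]
[0.044, 0.05, -0.006, -11.4, 1, -15.7]
[0.061, 0.066, -0.014, -15.9, 1.6, -20.3]
[0.079, 0.081, -0.022, -20.5, 2.3, -24.8]
[0.097, 0.097, -0.031, -25, 2.9, -29.4]
[0.115, 0.112, -0.045, -30.4, 3.6, -32.9]
[0.133, 0.128, -0.059, -35.7, 4.3, -36.4]
[0.152, 0.144, -0.073, -41, 5, -39.9]
[0.173, 0.166, -0.087, -47, 5.4, -42.2]
[0.195, 0.187, -0.101, -53, 5.9, -44.5]
[0.217, 0.208, -0.115, -59.1, 6.3, -46.7]
```

Simulation matches the controller. Continuing to the pre-grasp.

Emit:
{"op": "servo_tool", "data": {"deltas": [[[0.06, 0.015, 0.017, -0.002, -3.8, 0.3, -5.2], [0.06, 0.029, 0.034, -0.004, -7.6, 0.7, -10.5], [0.06, 0.044, 0.05, -0.006, -11.4, 1, -15.7], [0.06, 0.061, 0.066, -0.014, -15.9, 1.6, -20.3], [0.06, 0.079, 0.081, -0.022, -20.5, 2.3, -24.8], [0.06, 0.097, 0.097, -0.031, -25, 2.9, -29.4], [0.06, 0.115, 0.112, -0.045, -30.4, 3.6, -32.9], [0.06, 0.133, 0.128, -0.059, -35.7, 4.3, -36.4], [0.06, 0.152, 0.144, -0.073, -41, 5, -39.9], [0.06, 0.173, 0.166, -0.087, -47, 5.4, -42.2], [0.06, 0.195, 0.187, -0.101, -53, 5.9, -44.5], [0.06, 0.217, 0.208, -0.115, -59.1, 6.3, -46.7], [0.06, 0.217, 0.208, -0.115, -59.1, 6.3, -46.7], [0.06, 0.217, 0.208, -0.115, -59.1, 6.3, -46.7]]]}}

```text
time: 7.82
position: [0.5011, 0.1279, 0.2054]
orientation: [0.033, 0.965, -0.009, 0.26]
contact_force: [-0.2, -0.4, 0.6]
width: 0.682
finger_force: 0.0
```

```bash
cat > look.py <<'E'
import sys
from leans import *
from cell import env, read_camera
tag,thr,thb=sys.argv[1],float(sys.argv[2]),float(sys.argv[3])
s=env.state(); print(s["time"],s["position"].round(4),s["q"].round(2),s["contact_force"].round(1))
c=read_camera("wrist"); f=c["frame"].copy(); P=cloud(c); g=f.astype(int)
for k,th in (("red",thr),("blue",thb)):
    for h in (.046,.092):
        u=proj(c,grip(k,th,h))[0]; print(k,h,u.round(1)); cv2.circle(f,tuple(int(v) for v in u),2,(255,255,0),-1)
    a,b=(0,2) if k=="red" else (2,0)
    m=(g[...,a]>90)&(g[...,b]<.45*g[...,a])&(g[...,1]<.5*g[...,a])&(c["depth"]>0)
    q=P[m]-BASE[k]
    if len(q)<20: print(k,"few",len(q)); continue
    # rack coords of the post's points: along lever-left, up-slope, off panel
    l=np.c_[q@RY,q@UP,q@AX]; l=l[(np.hypot(l[:,0],l[:,1])<.1)&(l[:,2]>.05)&(l[:,2]<.105)]
    t=l[l[:,2]>.088]
    print(k,"n",len(l),"median",np.median(l,0).round(4),"top n",len(t),(t[:,:].min(0)/2+t.max(0)/2).round(4) if len(t) else "")
cv2.imwrite(f"pics/{tag}.png",f[:,:,::-1])
E
python3 look.py w2 1.3 .17
```

```text
7.825 [0.5011 0.1279 0.2054] [-0.47  0.57 -0.06  2.39  2.27  0.41 -1.25] [-0.2 -0.4  0.6]
red 0.046 [261.2 186.9]
red 0.092 [261.4 205.1]
red n 981 median [ 0.019  -0.0833  0.096 ] top n 729 [ 0.0187 -0.079   0.0933]
blue 0.046 [141.1 245.8]
blue 0.092 [119.7 273.1]
blue few 0
```

View pics/w2.png

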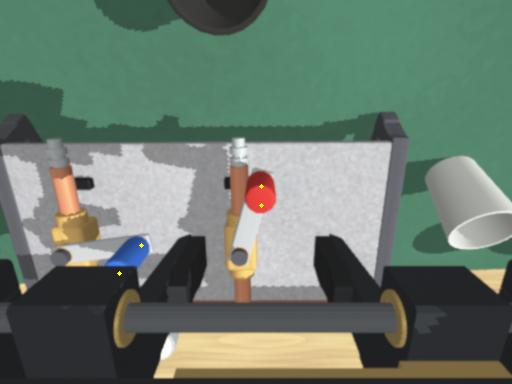

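```bash
python3 - <<'E'
from leans import *
from cell import read_camera
c=read_camera("wrist"); P=cloud(c); g=c["frame"].astype(int)
for k,(u,v) in (("red",(240,256)),("blue",(62,257))):
    for h in (.05,.055): print(k,h,proj(c,BASE[k]+h*AX).round(1))
    q=P[v-3:v+4,u-3:u+4].reshape(-1,3); q=np.median(q[q[:,2]>0],0)-BASE[k]; print("nut depth lever-left/up/off",(q@RY).round(4),(q@UP).round(4),(q@AX).round(4))
for u,v in ((320,160),(320,200),(150,170),(350,160),(200,160)):
    q=P[v,u]-BASE["red"]; print("panel",(u,v),g[v,u],(q@RY).round(4),(q@UP).round(4),(q@AX).round(4))
# panel low edge
col=P[100:200,320]-BASE["red"]; o=(col@AX); i=np.where(abs(o)<.006)[0][:3]; print("low edge up-slope", (col[i]@UP).round(4), i+100)
# top face of red post: boundary by depth
m=(g[...,0]>90)&(g[...,2]<.45*g[...,0])&(g[...,1]<.5*g[...,0])
q=P[m]-BASE["red"]; l=np.c_[q@RY,q@UP,q@AX]; print(np.percentile(l,[2,10,50,90,98],axis=0).round(4))
t=l[abs(l[:,2]-np.percentile(l[:,2],85))<.003]; print("top face",len(t),np.percentile(t,[3,50,97],axis=0).round(4))
E
```

```text
red 0.05 [[240.4 259.4]]
red 0.055 [[240.1 262.2]]
nut depth lever-left/up/off 0.0003 -0.0086 0.0581
blue 0.05 [[ 65.1 259.3]]
blue 0.055 [[ 61.8 262.1]]
nut depth lever-left/up/off 0.0033 -0.0071 0.0577
panel (320, 160) [208 208 210] 0.0799 -0.0883 0.0053
panel (320, 200) [205 205 208] 0.0828 -0.045 0.0051
panel (150, 170) [214 214 216] -0.0947 -0.0775 0.0042
panel (350, 160) [202 202 204] 0.1105 -0.0882 0.0052
panel (200, 160) [141 141 143] -0.0425 -0.0878 0.0032
low edge up-slope [-0.1059 -0.1051 -0.1044] [142 143 144]
[[ 0.0087 -0.0896  0.0615]
 [ 0.011  -0.0893  0.0713]
 [ 0.0191 -0.0835  0.096 ]
 [ 0.0266 -0.0731  0.0974]
 [ 0.0288 -0.0699  0.098 ]]
top face 640 [[ 0.0095 -0.0881  0.0949]
 [ 0.0191 -0.0795  0.0966]
 [ 0.0285 -0.0699  0.0979]]
```

The wrist view puts the red post's top about 6.5 mm further down-slope and 4.5 mm higher than modelled, and the lever nuts agree. I'll correct the bases and plan the grasp and the arc.

```bash
cat >> h.py <<'E'
for k in BASE: BASE[k]=BASE[k]-.0065*UP+.0045*AX
E
sed -i 's/^from h import \*$/from h import */' leans.py
python3 - <<'E'
from cell import env
from emit import *; from s2 import R30
s=env.state(); s0=(s["position"],Ro.from_quat(s["orientation"]))
w=[(tcp("red",1.314,.04),R30),(tcp("red",1.314),R30)]
print(sim(s["q"],w).round(2)); show(emit(s0,w,dmax=.03)[0])
arc=[(tcp("red",t),R30) for t in list(np.linspace(1.314,0,13)[1:])+[-.03,-.05]]
show(emit((tcp("red",1.314),R30),arc,dmax=.05)[0])
q=sim(sim(s["q"],w),arc,v=True)
E
```

```text
[-0.34  0.8  -0.18  2.34  2.43  0.59 -1.36]
[0.004, -0, 0.028, -0.1, 0.1, -0]
[0.009, -0, 0.055, -0.1, 0.2, -0.1]
[0.009, -0, 0.075, -0.1, 0.2, -0.1]
[0.009, -0, 0.095, -0.1, 0.2, -0.1]
[-0.003, 0.008, 0, 0, 0, 0]
[-0.006, 0.015, 0, 0, 0, 0]
[-0.01, 0.022, 0, 0, 0, 0]
[-0.015, 0.029, 0, 0, 0, 0]
[-0.021, 0.035, 0, 0, 0, 0]
[-0.027, 0.04, 0, 0, 0, 0]
[-0.033, 0.045, 0, 0, 0, 0]
[-0.041, 0.049, -0, 0, 0, 0]
[-0.048, 0.052, -0, 0, 0, 0]
[-0.056, 0.054, -0, 0, 0, 0]
[-0.064, 0.056, 0, 0, 0, 0]
[-0.073, 0.056, -0, 0, 0, 0]
[-0.075, 0.056, 0, 0, 0, 0]
[-0.076, 0.056, -0, 0, 0, 0]
[-0.36  0.8  -0.17  2.33  2.41  0.57 -1.35] err 0.0 0.0
[-0.38  0.79 -0.16  2.31  2.39  0.55 -1.34] err 0.0 0.0
[-0.4   0.79 -0.14  2.29  2.37  0.53 -1.33] err 0.0 0.0
[-0.42  0.78 -0.13  2.27  2.35  0.51 -1.31] err 0.0 0.0
[-0.44  0.78 -0.11  2.25  2.33  0.48 -1.3 ] err 0.0 0.0
[-0.45  0.77 -0.09  2.23  2.31  0.45 -1.28] err 0.0 0.0
[-0.47  0.77 -0.06  2.21  2.29  0.42 -1.26] err 0.0 0.0
[-0.48  0.76 -0.04  2.18  2.27  0.39 -1.24] err 0.0 0.0
[-0.5   0.76 -0.01  2.16  2.25  0.36 -1.22] err 0.0 0.0
[-0.51  0.76  0.02  2.14  2.23  0.33 -1.19] err 0.0 0.0
[-0.52  0.75  0.05  2.12  2.21  0.3  -1.17] err 0.0 0.0
[-0.54  0.75  0.07  2.1   2.2   0.27 -1.15] err 0.0 0.0
[-0.54  0.75  0.08  2.1   2.2   0.26 -1.15] err 0.0 0.0
[-0.54  0.75  0.09  2.09  2.19  0.26 -1.15] err 0.0 0.0
```

Emit:
{"op": "servo_tool", "data": {"deltas": [[[0.06, 0.004, 0, 0.028, 0, 0, 0], [0.06, 0.009, 0, 0.055, 0, 0, 0], [0.06, 0.009, 0, 0.075, 0, 0, 0], [0.06, 0.009, 0, 0.092, 0, 0, 0], [0.06, 0.009, 0, 0.092, 0, 0, 0], [0.02, 0.009, 0, 0.092, 0, 0, 0], [0.015, 0.009, 0, 0.092, 0, 0, 0], [0.015, 0.009, 0, 0.092, 0, 0, 0], [0.015, 0.009, 0, 0.092, 0, 0, 0]]], "newtons": 15}}

```text
time: 9.05
position: [0.5382, 0.1267, 0.1217]
orientation: [0.031, 0.965, -0.009, 0.26]
contact_force: [-0.9, -0.3, 3.4]
width: 0.266
finger_force: 15.0
```

Emit:
{"op": "servo_tool", "data": {"deltas": [[[0.015, -0.003, 0.008, 0, 0, 0, 0], [0.015, -0.006, 0.015, 0, 0, 0, 0], [0.015, -0.01, 0.022, 0, 0, 0, 0], [0.015, -0.015, 0.029, 0, 0, 0, 0], [0.015, -0.021, 0.035, 0, 0, 0, 0], [0.015, -0.027, 0.04, 0, 0, 0, 0], [0.015, -0.033, 0.045, 0, 0, 0, 0], [0.015, -0.041, 0.049, 0, 0, 0, 0], [0.015, -0.048, 0.052, 0, 0, 0, 0], [0.015, -0.056, 0.054, 0, 0, 0, 0], [0.015, -0.064, 0.056, 0, 0, 0, 0], [0.015, -0.073, 0.056, 0, 0, 0, 0], [0.015, -0.075, 0.056, 0, 0, 0, 0], [0.015, -0.077, 0.056, 0, 0, 0, 0], [0.015, -0.077, 0.056, 0, 0, 0, 0]]]}}

```text
time: 10.92
position: [0.6029, 0.1765, 0.1567]
orientation: [0.031, 0.967, -0.01, 0.254]
contact_force: [-7.3, -5.4, -3.4]
width: 0.27
finger_force: 15.0
```

```bash
python3 - <<'E'
from leans import *
from cell import env
s=env.state(); g=s["position"]-.011*Ro.from_quat(s["orientation"]).as_matrix()[:,2]-BASE["red"]
print(s["contact_force"].round(1),s["width"],s["q"].round(2),(g@RY).round(4),(g@UP).round(4),(g@AX).round(4))
E
```

```text
[-7.3 -5.4 -3.4] 0.2696469100951175 [-0.55  0.75  0.09  2.1   2.18  0.25 -1.14] 0.0742 -0.0027 0.0773
```

Emit:
{"op": "servo_tool", "data": {"deltas": [[[0.015, -0.002, 0, 0, 0, 0, 0], [0.015, -0.004, 0, 0, 0, 0, 0], [0.015, -0.005, 0, 0, 0, 0, 0]]]}}

```text
time: 11.3
position: [0.6031, 0.1765, 0.1568]
orientation: [0.03, 0.968, -0.01, 0.25]
contact_force: [-14.9, -5.6, -5.1]
width: 0.263
finger_force: 15.0
```

The force rose while the position held, so red is at its stop. Relax, open and back out along the post.

Emit:
{"op": "servo_tool", "data": {"deltas": [[[0.015, 0.003, 0, 0, 0, 0, 0], [0.015, 0.006, 0, 0, 0, 0, 0], [0.05, 0.006, 0, 0, 0, 0, 0], [0.06, 0.006, 0, 0, 0, 0, 0], [0.06, 0.006, 0, 0, 0, 0, 0], [0.06, 0.006, 0, -0.02, 0, 0, 0], [0.06, 0.006, 0, -0.04, 0, 0, 0], [0.06, 0.008, 0, -0.06, 0, 0, 0], [0.06, 0.008, 0, -0.06, 0, 0, 0]]]}}

```text
time: 12.42
position: [0.5756, 0.1819, 0.2114]
orientation: [0.03, 0.965, -0.008, 0.26]
contact_force: [-0.5, 0.2, -0.5]
width: 0.68
finger_force: 0.0
```

```bash
python3 look.py w3 0 .1; python3 - <<'E'
from cell import env
from emit import *; from s2 import R30
s=env.state(); s0=(s["position"],Ro.from_quat(s["orientation"]))
w=[(tcp("blue",.12,.065),R30)]
print(sim(s["q"],w,v=True).round(2)); show(emit(s0,w,dmax=.04)[0])
E
```

```text
12.425 [0.5756 0.1819 0.2114] [-0.69  0.64  0.25  2.15  2.09  0.15 -1.08] [-0.5  0.2 -0.5]
red 0.046 [256.2 201.6]
red 0.092 [255.6 226.3]
red n 1349 median [ 0.074  -0.0061  0.0914] top n 863 [ 0.0743 -0.0006  0.0911]
blue 0.046 [ 38.4 192. ]
blue 0.092 [-12.9 214.8]
blue few 0
[-0.08  0.58 -0.13  2.31  2.51  0.32 -1.15] err 0.0 0.0
[-0.08  0.58 -0.13  2.31  2.51  0.32 -1.15]
[0.002, -0.035, -0, 0, 0, 0]
[0.004, -0.069, -0.001, 0, 0.1, 0.1]
[0.006, -0.104, -0.001, 0, 0.1, 0.1]
[0.008, -0.139, -0.001, 0.1, 0.1, 0.1]
[0.01, -0.173, -0.001, 0.1, 0.2, 0.1]
```

View pics/w3.png

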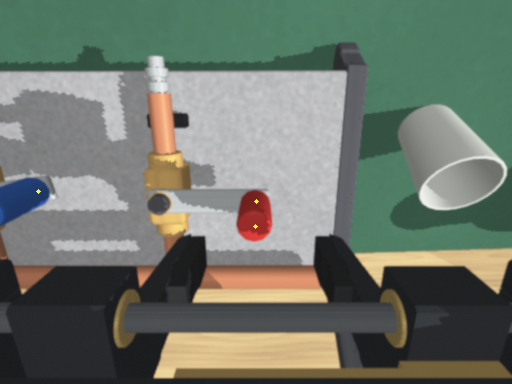

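Red is shut: the lever runs level from (159,204) to (255,202). Now over to the blue post.

Emit:
{"op": "servo_tool", "data": {"deltas": [[[0.06, 0.008, -0.035, 0, 0, 0, 0], [0.06, 0.01, -0.069, -0.001, 0, 0, 0], [0.06, 0.01, -0.104, -0.001, 0, 0, 0], [0.06, 0.01, -0.139, -0.001, 0, 0, 0], [0.06, 0.01, -0.173, -0.001, 0, 0, 0], [0.06, 0.01, -0.173, -0.001, 0, 0, 0], [0.06, 0.01, -0.173, -0.001, 0, 0, 0]]]}}

```text
time: 13.35
position: [0.5559, 0.0093, 0.2059]
orientation: [0.03, 0.965, -0.008, 0.259]
contact_force: [0.1, 0.4, 0.6]
width: 0.681
finger_force: 0.0
```

```bash
python3 look.py w4 0 .12
```

```text
13.35 [0.5559 0.0093 0.2059] [-0.08  0.59 -0.14  2.31  2.51  0.33 -1.15] [0.1 0.4 0.6]
red 0.046 [472.3 214.3]
red 0.092 [520.2 241.4]
red n 1615 median [ 0.0641 -0.0044  0.0766] top n 365 [ 0.0665 -0.0004  0.0911]
blue 0.046 [260.  203.4]
blue 0.092 [260.1 228.4]
blue few 0
```

View pics/w4.png

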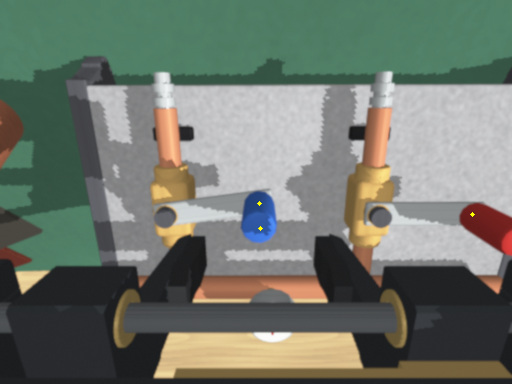

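The blue post's top is centred at about (260,227), matching 0.12 rad and centred between the jaws.

```bash
python3 - <<'E'
from cell import env
from emit import *; from s2 import R30
s=env.state(); s0=(s["position"],Ro.from_quat(s["orientation"]))
w=[(tcp("blue",.12),R30)]
show(emit(s0,w,dmax=.08)[0])
arc=[(tcp("blue",t),R30) for t in np.r_[np.linspace(.12,1.57,14)[1:],1.62,1.65]]
show(emit((tcp("blue",.12),R30),arc,dmax=.05)[0])
print(sim(sim(s["q"],w),arc).round(2))
E
```

```text
[-0, -0.001, 0.064, 0.1, 0.1, 0.1]
[0.008, -0.001, 0, 0, 0, 0]
[0.016, -0.004, 0, 0, 0, 0]
[0.024, -0.007, -0, 0, 0, 0]
[0.031, -0.011, 0, 0, 0, 0]
[0.038, -0.016, -0, 0, 0, 0]
[0.044, -0.022, -0, 0, 0, 0]
[0.05, -0.028, 0, 0, 0, 0]
[0.055, -0.035, 0, 0, 0, 0]
[0.059, -0.042, -0, 0, 0, 0]
[0.062, -0.05, -0, 0, 0, 0]
[0.064, -0.058, -0, 0, 0, 0]
[0.066, -0.066, -0, 0, 0, 0]
[0.066, -0.074, -0, 0, 0, 0]
[0.066, -0.078, 0, 0, 0, 0]
[0.066, -0.08, 0, 0, 0, 0]
[ 0.22  0.81 -0.3   2.43  2.79  0.65 -1.22]
```

Emit:
{"op": "servo_tool", "data": {"deltas": [[[0.06, 0, 0, 0.02, 0, 0, 0], [0.06, 0, 0, 0.04, 0, 0, 0], [0.06, 0, 0, 0.06, 0, 0, 0], [0.06, 0, 0, 0.061, 0, 0, 0], [0.02, 0, 0, 0.061, 0, 0, 0], [0.015, 0, 0, 0.061, 0, 0, 0], [0.015, 0, 0, 0.061, 0, 0, 0], [0.015, 0, 0, 0.061, 0, 0, 0]]]}}

```text
time: 14.4
position: [0.5859, 0.0064, 0.1538]
orientation: [0.031, 0.965, -0.009, 0.26]
contact_force: [-1.6, 1.5, 2.9]
width: 0.267
finger_force: 15.0
```

Emit:
{"op": "servo_tool", "data": {"deltas": [[[0.015, 0.008, -0.001, 0, 0, 0, 0], [0.015, 0.016, -0.004, 0, 0, 0, 0], [0.015, 0.024, -0.007, 0, 0, 0, 0], [0.015, 0.031, -0.011, 0, 0, 0, 0], [0.015, 0.038, -0.016, 0, 0, 0, 0], [0.015, 0.044, -0.022, 0, 0, 0, 0], [0.015, 0.05, -0.028, 0, 0, 0, 0], [0.015, 0.055, -0.035, 0, 0, 0, 0], [0.015, 0.059, -0.042, 0, 0, 0, 0], [0.015, 0.062, -0.05, 0, 0, 0, 0], [0.015, 0.064, -0.058, 0, 0, 0, 0], [0.015, 0.066, -0.066, 0, 0, 0, 0], [0.015, 0.066, -0.074, 0, 0, 0, 0], [0.015, 0.066, -0.078, 0, 0, 0, 0], [0.015, 0.066, -0.078, 0, 0, 0, 0]]]}}

```text
time: 16.27
position: [0.512, -0.064, 0.1145]
orientation: [0.028, 0.969, -0.005, 0.245]
contact_force: [-11.6, 6.7, -17.3]
width: 0.211
finger_force: 17.7
```

Emit:
{"op": "servo_tool", "data": {"deltas": [[[0.015, 0, -0.002, 0, 0, 0, 0], [0.015, 0, -0.003, 0, 0, 0, 0], [0.015, 0, -0.003, 0, 0, 0, 0]]]}}

```text
time: 16.65
position: [0.512, -0.0642, 0.1145]
orientation: [0.026, 0.969, -0.003, 0.245]
contact_force: [-10.6, 10.8, -17.1]
width: 0.207
finger_force: 17.7
```

```bash
python3 - <<'E'
from leans import *
from cell import env
s=env.state(); g=s["position"]-.011*Ro.from_quat(s["orientation"]).as_matrix()[:,2]-BASE["blue"]
print(s["contact_force"].round(1),s["width"],s["q"].round(2),(g@RY).round(4),(g@UP).round(4),(g@AX).round(4))
E
```

```text
[-10.6  10.8 -17.1] 0.20745341401264544 [ 0.22  0.81 -0.3   2.45  2.79  0.64 -1.22] -0.002 -0.0887 0.0784
```

The post has been squeezing out toward the pads' edge (opening 18 mm), though sideways the jaws are at the open stop. Release, back out and look.

Emit:
{"op": "servo_tool", "data": {"deltas": [[[0.03, 0, 0.003, 0, 0, 0, 0], [0.06, 0, 0.005, 0, 0, 0, 0], [0.06, 0, 0.005, 0, 0, 0, 0], [0.06, 0, 0.004, -0.02, 0, 0, 0], [0.06, 0, 0.004, -0.04, 0, 0, 0], [0.06, 0, 0.004, -0.065, 0, 0, 0], [0.06, 0, 0.004, -0.085, 0, 0, 0], [0.06, 0, 0.004, -0.085, 0, 0, 0]]]}}

```text
time: 17.65
position: [0.4819, -0.0643, 0.1954]
orientation: [0.031, 0.965, -0.009, 0.261]
contact_force: [1.2, 0.7, 0.5]
width: 0.682
finger_force: 0.0
```

```bash
python3 look.py w5 0 1.57
```

```text
17.65 [ 0.4819 -0.0643  0.1954] [ 0.21  0.59 -0.29  2.51  2.74  0.52 -1.22] [1.2 0.7 0.5]
red 0.046 [520.7 267.1]
red 0.092 [568.3 298.9]
red n 0 median [nan nan nan] top n 0 
blue 0.046 [264.5 191.8]
blue 0.092 [265.5 211.9]
blue few 0
  return _methods._mean(a, axis=axis, dtype=dtype,
  ret = um.true_divide(
```

View pics/w5.png

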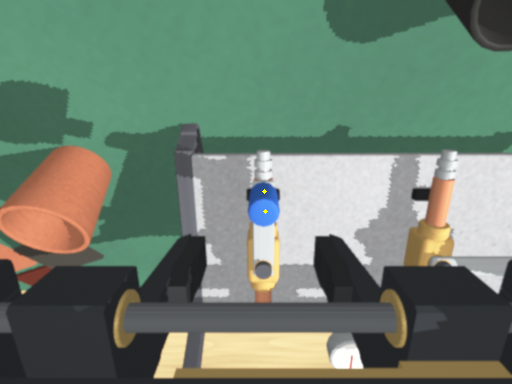

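Blue is open: the post (264,205) and stem nut (263,269) line up with the pipe and match the 1.57 rad prediction. The red lever at (440–512,262) is still across its pipe, and the gripper is clear. Handing in.

```bash
python3 -c "
from cell import workorder
print(workorder.hand_in())"
```

```text
the job is handed in; nothing more can be done
None
```

The job is handed in: the red valve was turned shut first, then the blue valve opened, and the cups and the pot were never touched; the hand-in gave no verdict, but the last pictures show both levers where they should be.

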